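# Take the dried finial out of the drying box

## Task

In the lantern workshop, find the round wooden finial in the drying box, reach down through the round port above it, lift it off its pedestal and stand it upright on its foot in the open blue box lid on the table, without dropping it. Leave the square wooden block in the drying box standing where it is.

Things in the scene. Friction and masses are not known exactly. Their poses are not given: they have to be found in the camera images.
- finial_mid (a point): Centre, half-way up, of the loose finial to move: turned pale wood, about 60 g, 60 mm high; flat round foot 42 mm across, 6 mm thick; above 8 mm a straight round stem 30 mm across, chamfered at the top. z along its axis, up at the start. It stands under either one of the box's two ports, within 6 mm of the port's axis, its top 5 mm below the top wall's upper face.
- block_mid (a point): Centre of the loose square block to leave alone: pale plain wood, 34 x 34 mm across and 60 mm high, about 70 g, z axis up; it stands on the pedestal under the other port.
- drying_box: Fixed closed plywood box, 220 (x) x 420 (y) x 160 mm high, clear windows on the long sides. Origin: centre of its underside, z up. Top wall 8 mm thick, upper face at z = 160 mm, with two round ports 140 mm across at x = 0, y = -100 and +100 mm, each with a 2 mm high metal bead round it. Under each port's centre a fixed dark pedestal 56 mm across, top at z = 95 mm.
- box_lid: Open, empty blue box lid, lying open side up on the table, fixed: 160 x 160 mm outside, 25 mm high, walls and floor 4 mm thick. Origin: centre of its underside, x and y along its sides, z up. A closed blue box 55 mm high stands beside it, 155 mm from its origin along +x.
Not all that is in view belongs to the job. Leave any pink or purple look-alike of the part that bears finial_mid alone.

How it is judged:
By the outcome, as a careful person would: the job done as asked, in the order asked, and still so for the second after the job is handed in, with the robot touching nothing.
It also fails if it takes over 48 s, if anything falls off the work surface, if the arm or the gripper's body presses on something with over 40 N, if the wrist force passes 120 N, or if a joint passes its speed limit or range.

## Robot

A 6-joint arm with a two-finger parallel gripper is mounted at the origin on the work surface. World frame = base frame: x ahead of the robot, y to its left, z up, the work surface at z = 0. Lengths are in m, angles in degrees, forces in N, time in s.
With the tool pointing down it reaches from about 0.3 to 0.75 m from the base axis. Payload 8.5 kg.
Tool frame: the origin (TCP) lies at the very end of the fingers, on their centre line; the grasp point (between the pads) lies env.pinch_z behind it (env.pinch_z is the distance from the TCP to the grasp point, in m); z points along the fingers, y is the line along which they close (so a half turn about z gives the same grasp; the last joint's range is limited). The gripper opens to 85 mm and grips with 20 to 120 N. Pads are 22 mm wide; open, the fingers measure 114 mm over their backs; the gripper's body (76 mm by 85 mm) begins 54 mm behind the grasp point. The pads swing forward as they close: fully open they stand 13 mm farther back than shut.
Start: joints at [60.201, 21.807, 74.336, -0, 83.858, -12.336], TCP at [0.165, 0.525, 0.231] pointing down, gripper open.
Joint ranges: [-178.18, 178.18], [-50.72, 133.34], [12.68, 142.11], [-81.47, 261.47], [9.98, 163.14], [-165.26, 165.26]. Speed limits (degrees/s): [136.94, 136.94, 180, 180, 180, 180].

## Interface

Orientations are given as a 3x3 rotation matrix whose columns are the frame's x, y, z axes.
In Python, from rig import telemetry, get_image, env gives the robot as it stands. The module is installed in compiled form; this text tells all that it offers.
- The arm moves only by the tool apply_moves, never from a script. Its argument "series" is a list of rows, each a list of 7 numbers: the shift along the tool's x, y, z in mm, then the turn, a rotation vector about the tool's x, y, z in degrees, then the opening, from 0 (shut) to 1 (fully open). A call has 1 to 12 rows; each row shifts and turns the commanded pose from where the row before left it, along the tool's axes as they then stand; what a row does not reach is not made up. A row lasts 1/8 s, in which the tool goes at most 62.5 mm and 10.7 degrees, less where a joint would pass 70% of its speed; a pose out of reach is approached as far as the arm can. A call with a gripper value outside its range is refused whole. The fingers move at their own pace and stop on an object; "grip_force" is the grip in N (left out, the last holds). Time passes only in rows, so rows that do not move let the fingers close. It gives the time, the measured TCP pose, the force, the opening and the grip force at its end, in the units of the state.
- telemetry.observe(): the state, without advancing time (a new reading comes with each control period).
- get_image(name): name is "scene" or "top" or "wrist"; returns a dict with "frame" (384x512x3 uint8, red, green, blue), "z_map" (384x512 float32, m along the optical axis (not along the pixel's ray), 0 where there is no reading), "vertical_fov" (degrees; the focal length in pixels is half the picture's height over the tangent of half this angle, whatever the lens; pixels are square), "cx", "cy" (the principal point, pixels), "eye" and "attitude" of the camera in the world; the wrist camera has in their place "mount" (4x4, takes a point from camera to tool coordinates, whose origin is the TCP and whose axes are the flange's). Camera axes: x right, y up, looking along -z (the intrinsics and any distortion apply to the point x, -y, -z); pixel columns grow to the right and rows downward; lengths in m; the calibration is good to about 2 mm. A picture is of the moment at which its call begins: read the wrist's pose just before it.
- env.close_job(): hands the job in; it is judged then, once.
The state is a dict: "time_s": time; "q": joint angles; "qvel": joint speeds; "joint_efforts": joint torques, N m; "position": TCP position; "tool_rot": TCP orientation; "ft_force": force on the tool from outside, world axes, zero at the start; "wrist_torque": the same for the moment, N m; "grip_width": finger opening in m; "gripper_force": force on a finger pad.
Only numpy, scipy, OpenCV 4.12 (cv2) and the standard library are available. Lean on these libraries where they do the work, as an engineer would, in place of code of your own. Each camera call takes 0.05 s, during which the arm holds its last target. There are 200 camera calls.

## Working session

There is one attempt and no reset: what is moved stays moved. The work goes in short steps, Python scripts to look and compute and a tool call to move; the robot and the scene stay as the last step left them, time stands still between calls to the robot, and variables do not carry over. Pictures are saved under pics/ and viewed, at most 10 in all, crops included, and the job is handed in when it is done.

Besides the shell and the picture viewer there is one more tool, called after "Call:" in YAML: its name, and indented under it one key for each argument. apply_moves: Moves the arm, as the interface text tells. Its arguments: {"type":"object","properties":{"series":{"type":"array"},"grip_force":{"type":"number"}},"required":["series"]}

```bash
mkdir -p pics; cat > h.py <<'E'
import numpy as np, cv2
from rig import telemetry, get_image, env
def grab(n):
    s=telemetry.observe(); d=get_image(n)
    H=384; f=H/2/np.tan(np.radians(d['vertical_fov'])/2)
    z=d['z_map']; v,u=np.mgrid[0:384,0:512]
    P=np.stack([(u-d['cx'])/f*z,-(v-d['cy'])/f*z,-z],-1)
    if 'mount' in d:
        M=np.array(d['mount']); R=np.array(s['tool_rot']); P=P@M[:3,:3].T+M[:3,3]; P=P@R.T+np.array(s['position'])
    else:
        P=P@np.array(d['attitude']).T+np.array(d['eye'])
    P[z==0]=np.nan
    return d,P
def save(n,im): cv2.imwrite('pics/'+n,cv2.cvtColor(im,cv2.COLOR_RGB2BGR))
E
python3 - <<'E'
from h import *
s=telemetry.observe();print({k:np.round(v,3).tolist() for k,v in s.items()}, env.pinch_z)
a,P=grab('scene');b,Q=grab('top')
for k in a:
    if k not in('frame','z_map'):print(k,a[k],b[k])
np.savez('s.npz',P=P,Q=Q,a=a['frame'],b=b['frame'])
c,_=grab('wrist');print([k for k in c],c.get('mount'))
save('a.png',a['frame']);save('b.png',b['frame'])
E
```

```text
{'time_s': 0.0, 'q': [60.201, 21.842, 74.388, -0.002, 83.858, -12.336], 'qvel': [-0.082, -0.099, -0.022, -0.043, 0.052, -0.055], 'joint_efforts': [-0.001, -44.847, -23.128, -0.0, 0.005, -0.0], 'position': [0.165, 0.524, 0.231], 'tool_rot': [[-0.954, 0.3, -0.001], [0.3, 0.954, -0.001], [0.0, -0.002, -1.0]], 'ft_force': [0.123, 0.53, -0.682], 'wrist_torque': [0.028, -0.034, -0.015], 'gripper_force': 0.0, 'grip_width': 0.085} 0.0187
vertical_fov 52.320016932506036 54.06197117480492
cx 259.3071764351303 252.18828555267683
cy 193.83168147076776 194.6805504938327
eye [0.48602534 0.61240004 0.72185742] [ 0.34723139 -0.00427518  0.91191629]
attitude [[-0.99973186  0.01021486 -0.0207813 ]
 [-0.0220853  -0.69037072  0.7231186 ]
 [-0.00696025  0.72338367  0.6904112 ]] [[ 0.02504474  0.98372018 -0.17795328]
 [-0.99945686  0.02845296  0.01662581]
 [ 0.02141845  0.17744024  0.98389848]]
['frame', 'z_map', 'vertical_fov', 'cx', 'cy', 'mount'] [[-1.67209578e-04  9.46645764e-01  3.22275921e-01  8.24168665e-02]
 [ 9.99999676e-01 -9.55174555e-05  7.99410386e-04  1.18175870e-03]
 [ 7.87541432e-04  3.22275951e-01 -9.46645441e-01 -1.43311822e-01]
 [ 0.00000000e+00  0.00000000e+00  0.00000000e+00  1.00000000e+00]]
```

View pics/a.png

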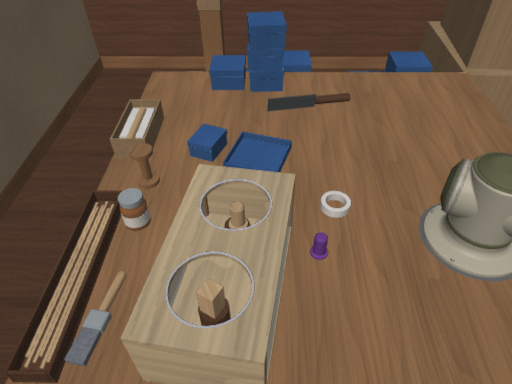

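View pics/b.png

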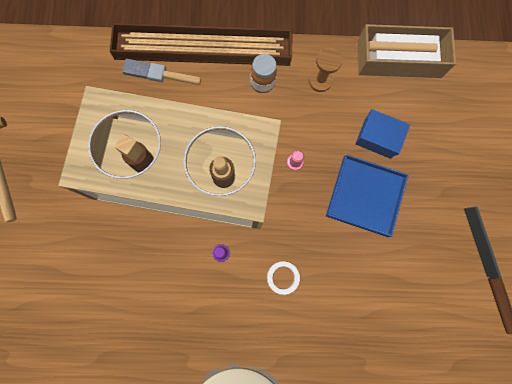

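The scene picture shows the box with a round part in the far port at (237,215) and a square one in the near port at (211,297). In the top view these are at (221,166) and (130,148), and the lid is at (368,195) with the closed box at (383,133). Other candidates are the pink piece at (296,160) and the purple one at (221,253), both forbidden look-alikes. The round, footed, pale one at top (221,166) fits. I'll measure it and confirm with a crop.

```bash
cat > m.py <<'E'
from h import *
s=np.load('s.npz')
for k,im in(('P','a'),('Q','b')):
    P=s[k]; z=P[...,2]; F=s[im].astype(int)
    # box top
    u0,v0=((237,215) if k=='P' else (221,168))
    m=((abs(z-.160)<.006)&(P[...,0]>.25)).astype(np.uint8)
    n,l,st,ce=cv2.connectedComponentsWithStats(m); i=1+np.argmax(st[1:,4])
    r=cv2.minAreaRect(P[l==i][:,:2].astype(np.float32)); print(k,'box',r,np.median(z[l==i]))
    bm=(l==i)
    # lookup inside ports: points z .13-.158 nearby
    w=np.zeros_like(bm); w[v0-25:v0+25,u0-25:u0+25]=1
    for lo,hi in((.145,.158),):
        mm=w&(z>lo)&(z<hi)&~bm; Z=P[mm]; print('finial',len(Z),Z.mean(0) if len(Z) else'', Z.min(0),Z.max(0))
    for y,x in [(v0+dy,u0) for dy in range(-16,20,4)]: print((x,y),np.round(P[y,x],3),F[y,x])
    b=((F[...,2]>F[...,0]+40)&(F[...,2]>F[...,1]+25)&(z>.0)&(z<.035)&(P[...,0]>.2)).astype(np.uint8)
    n,l,st,ce=cv2.connectedComponentsWithStats(b)
    for i in range(1,n):
        if st[i,4]>400: print('blue',st[i],cv2.minAreaRect(P[l==i][:,:2].astype(np.float32)),np.percentile(P[l==i][:,2],[5,50,95]))
    b=((F[...,2]>F[...,0]+40)&(abs(z-.055)<.006)).astype(np.uint8)
    if b.sum()>50: print('closed',cv2.minAreaRect(P[b>0][:,:2].astype(np.float32)))
c=cv2.resize(s['b'][115:215,80:270],None,fx=4,fy=4,interpolation=cv2.INTER_CUBIC); save('c.png',c)
E
python3 m.py
```

```text
P box ((0.5659069418907166, 0.149265855550766), (0.4228858947753906, 0.22070734202861786), 81.41777038574219) 0.15997915067312735
finial 145 [0.54831116 0.05517347 0.1527063 ] [0.53374991 0.0057652  0.1452449 ] [0.60437631 0.06691781 0.15773884]
(237, 199) [ 0.558 -0.051  0.07 ] [148 129 100]
(237, 203) [0.548 0.047 0.156] [168 142 109]
(237, 207) [0.548 0.056 0.153] [166 140 110]
(237, 211) [0.547 0.064 0.149] [165 138 105]
(237, 215) [0.548 0.063 0.137] [143 116  89]
(237, 219) [0.548 0.066 0.128] [145 120  90]
(237, 223) [0.549 0.064 0.114] [145 119  89]
(237, 227) [0.549 0.065 0.102] [163 136 104]
(237, 231) [0.543 0.127 0.16 ] [159 145 119]
blue [ 223  132   68   40 1762] ((0.5134884715080261, -0.3015146851539612), (0.16649912297725677, 0.15982402861118317), 72.80909729003906) [0.00305445 0.00558669 0.02474487]
closed ((0.5765094757080078, -0.48846733570098877), (0.43370601534843445, 0.26071614027023315), 86.7807846069336)
Q box ((0.5688434839248657, 0.15114471316337585), (0.4210303723812103, 0.22101478278636932), 81.38192749023438) 0.1602224339269639
finial 155 [0.54967423 0.05141782 0.15353817] [0.53666952 0.03716187 0.1459923 ] [0.56551805 0.06637719 0.15795891]
(221, 152) [0.616 0.061 0.009] [209 182 139]
(221, 156) [0.566 0.05  0.15 ] [185 156 115]
(221, 160) [0.555 0.049 0.156] [207 169 122]
(221, 164) [0.547 0.049 0.154] [216 179 127]
(221, 168) [0.539 0.049 0.154] [156 123  85]
(221, 172) [0.537 0.05  0.126] [113  90  64]
(221, 176) [0.533 0.052 0.105] [222 182 129]
(221, 180) [0.526 0.052 0.094] [86 62 44]
(221, 184) [0.526 0.054 0.053] [69 54 39]
blue [ 326  154   82   83 4304] ((0.5169665813446045, -0.2989811897277832), (0.1597573161125183, 0.15960843861103058), 72.81975555419922) [0.00172463 0.0046205  0.0246128 ]
closed ((0.6682226061820984, -0.3344351649284363), (0.09938295185565948, 0.08067354559898376), 68.2674789428711)
```

View pics/c.png

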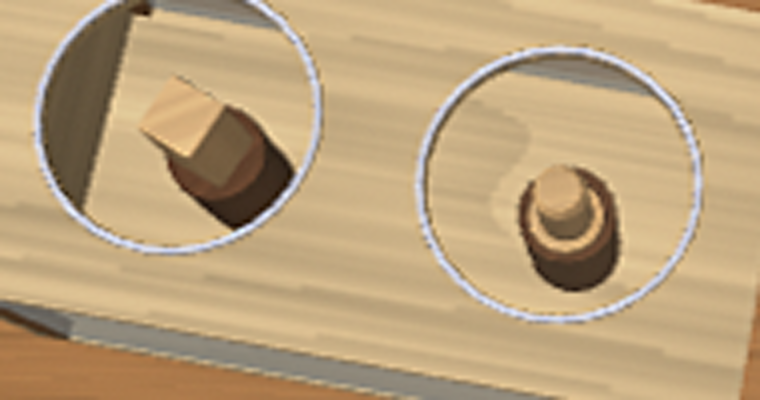

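The crop shows the round, footed stem standing on its pedestal at crop (560,190), in the right-hand port. The block at (185,120) is square. The box measures 421 x 221 mm with its top at 0.160. Its port centre works out at (0.552, 0.051) and the finial top at (0.5495, 0.0515, 0.155), so the two agree. Moving above it.

Call:
apply_moves:
  series:
    - [-42.4,-28,0,0,0,0,0.65]
    - [-42.4,-28,0,0,0,0,0.65]
    - [-42.4,-28,0,0,0,0,0.65]
    - [-42.4,-28,0,0,0,0,0.65]
    - [-42.4,-28,0,0,0,0,0.65]
    - [-42.4,-28,0,0,0,0,0.65]
    - [-42.4,-28,0,0,0,0,0.65]
    - [-42.4,-28,0,0,0,0,0.65]
    - [-42.4,-28,0,0,0,0,0.65]
    - [-42.4,-28,0,0,0,0,0.65]
    - [-42.4,-28,0,0,0,0,0.65]
    - [-42.4,-28,0,0,0,0,0.65]
  grip_force: 30

```text
time_s: 1.65
position: [0.5504, 0.0499, 0.2311]
tool_rot: [[-0.954, 0.3, -0.0], [0.3, 0.954, 0.0], [0.0, 0.0, -1.0]]
ft_force: [-0.2, 0.9, -1.5]
grip_width: 0.0554
gripper_force: 0.0
```

Call:
apply_moves:
  series:
    - [0,0,0,0,0,0,0.65]
    - [0,0,0,0,0,0,0.65]

```text
time_s: 1.9
position: [0.5491, 0.0517, 0.231]
tool_rot: [[-0.954, 0.3, -0.001], [0.3, 0.954, 0.0], [0.001, 0.0, -1.0]]
ft_force: [-0.3, 0.5, 0.1]
grip_width: 0.0553
gripper_force: 0.0
```

```bash
cat > w.py <<'E'
from h import *
import sys
s=telemetry.observe();d,P=grab('wrist');save(sys.argv[1],d['frame'])
print(s['time_s'],np.round(s['q'],1),np.round(s['position'],4),np.round(s['tool_rot'],3).tolist(),s['ft_force'],s['grip_width'],s['gripper_force'])
z=P[...,2]
g=np.array([.5495,.0515])
m=(np.hypot(P[...,0]-g[0],P[...,1]-g[1])<.035)&(z>.145)&(z<.162); Z=P[m]
if m.sum()>20:
    t=Z[Z[:,2]>np.percentile(Z[:,2],60)-.003]; c,r=cv2.minEnclosingCircle(t[:,:2].astype(np.float32))
    v,u=np.where(m); print('top',m.sum(),np.median(Z[:,2]),'encl',c,r,'px',u.mean(),v.mean())
    R=np.array(s['tool_rot']); print('tool shift mm',1e3*R.T@(np.array([c[0],c[1],.111])-s['position']))
E
python3 w.py w1.png
```

```text
1.9 [ -6.9  22.   74.1   0.   84.  -79.5] [0.5491 0.0517 0.231 ] [[-0.954, 0.3, -0.001], [0.3, 0.954, 0.0], [0.001, 0.0, -1.0]] [-0.31145637  0.5197854   0.08315513] 0.05534644542572831 0.0
top 1350 0.15501296377812274 encl (0.5506598353385925, 0.05287992209196091) 0.01372953038662672 px 258.4488888888889 197.3237037037037
tool shift mm [ -1.21757974   1.59255161 120.00921189]
```

View pics/w1.png

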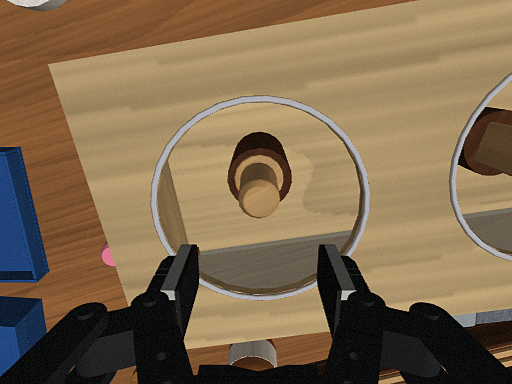

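The wrist view shows the finial top at (258,197), mid-way between the fingers at about 190 and 325. Its height is 0.155 as given, and the offset is only about 1–2 mm. Descending, then closing.

Call:
apply_moves:
  series:
    - [-1,1,20,0,0,0,0.65]
    - [0,0,20,0,0,0,0.65]
    - [0,0,20,0,0,0,0.65]
    - [0,0,20,0,0,0,0.65]
    - [0,0,15,0,0,0,0.65]
    - [0,0,10,0,0,0,0.65]
    - [0,0,8,0,0,0,0.65]
    - [0,0,5,0,0,0,0.65]
    - [0,0,0,0,0,0,0.65]
    - [0,0,0,0,0,0,0.65]

```text
time_s: 3.2
position: [0.551, 0.052, 0.1137]
tool_rot: [[-0.954, 0.3, 0.001], [0.3, 0.954, -0.0], [-0.001, 0.0, -1.0]]
ft_force: [0.4, 0.2, 0.8]
grip_width: 0.0555
gripper_force: 0.0
```

Call:
apply_moves:
  series:
    - [0,0,0,0,0,0,0.5]
    - [0,0,0,0,0,0,0.4]
    - [0,0,0,0,0,0,0.3]
    - [0,0,0,0,0,0,0.2]
    - [0,0,0,0,0,0,0.1]
    - [0,0,0,0,0,0,0.0]
    - [0,0,0,0,0,0,0.0]
    - [0,0,0,0,0,0,0.0]
  grip_force: 35

```text
time_s: 4.2
position: [0.551, 0.052, 0.1136]
tool_rot: [[-0.954, 0.3, 0.001], [0.3, 0.954, -0.0], [-0.001, 0.0, -1.0]]
ft_force: [-0.2, 0.0, 4.5]
grip_width: 0.0288
gripper_force: 34.9
```

Gripped: width 28.8 mm against the 30 mm stem. Lifting straight out.

Call:
apply_moves:
  series:
    - [0,0,-4,0,0,0,0]
    - [0,0,-8,0,0,0,0]
    - [0,0,-12,0,0,0,0]
    - [0,0,-15,0,0,0,0]
    - [0,0,-18,0,0,0,0]
    - [0,0,-18,0,0,0,0]
    - [0,0,-18,0,0,0,0]
    - [0,0,-15,0,0,0,0]
    - [0,0,-10,0,0,0,0]
    - [0,0,-6,0,0,0,0]
    - [0,0,0,0,0,0,0]
    - [0,0,0,0,0,0,0]

```text
time_s: 5.7
position: [0.5506, 0.0521, 0.2368]
tool_rot: [[-0.954, 0.3, -0.001], [0.3, 0.954, 0.0], [0.001, -0.0, -1.0]]
ft_force: [0.6, 0.2, -0.5]
grip_width: 0.0287
gripper_force: 34.6
```

```bash
cat > x.py <<'E'
from h import *
s=telemetry.observe();d,P=grab('scene');e,Q=grab('top');w,W=grab('wrist')
p=np.array(s['position']);R=np.array(s['tool_rot']);print(s['time_s'],p,np.round(s['ft_force'],2),s['grip_width'],np.round(s['q'],1))
G=np.array([.517,-.299,.15]); print('tool shift to lid mm',1e3*R.T@(G-p))
F=d['frame'][:, :].copy(); save('x1.png',np.hstack([cv2.resize(F[90:270,160:330],(400,424)),cv2.resize(w['frame'],(400,424))]))
for n,C in (('s',P),('w',W),('t',Q)):
    m=(np.hypot(C[...,0]-p[0],C[...,1]-p[1])<.03)&(C[...,2]>.165)&(C[...,2]<p[2]+.0)
    if m.sum(): print(n,m.sum(),'lowest',np.percentile(C[m][:,2],[1,3,10]),'xy range',C[m].min(0),C[m].max(0))
E
python3 x.py
```

```text
5.7 [0.55064186 0.05209116 0.23683985] [ 0.55  0.21 -0.45] 0.028745823008129796 [ -6.9  21.9  73.2  -0.   84.9 -79.4]
tool shift to lid mm [ -73.36656311 -344.98526488   86.83578477]
s 160 lowest [0.21843842 0.21935891 0.22147141] xy range [0.52748112 0.04159195 0.21750409] [0.56802309 0.07286974 0.23641617]
w 1936 lowest [0.22056251 0.22155739 0.22377151] xy range [0.52989535 0.03370648 0.21831695] [0.55783017 0.07387415 0.23680218]
```

View pics/x1.png

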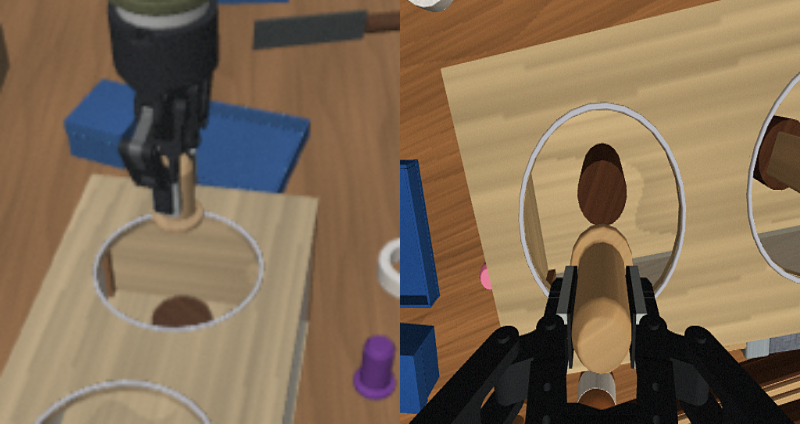

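The left half shows the finial held upright with its foot at (180,215), clear of the port. The right half shows the pedestal empty and the square block untouched. The measured foot bottom is 0.218, which matches 0.095 plus the lift of 0.123. Carrying it to the lid centre.

Call:
apply_moves:
  series:
    - [-3,-14,0,0,0,0,0]
    - [-6,-28,0,0,0,0,0]
    - [-8,-38,0,0,0,0,0]
    - [-9,-42,0,0,0,0,0]
    - [-9,-42,0,0,0,0,0]
    - [-9,-42,0,0,0,0,0]
    - [-9,-42,0,0,0,0,0]
    - [-8,-38,0,0,0,0,0]
    - [-6,-28,0,0,0,0,0]
    - [-4,-20,0,0,0,0,0]
    - [-2,-11,0,0,0,0,0]
    - [0,0,0,0,0,0,0]

```text
time_s: 7.35
position: [0.5168, -0.2991, 0.2372]
tool_rot: [[-0.954, 0.3, -0.0], [0.3, 0.954, 0.0], [0.0, 0.0, -1.0]]
ft_force: [-0.8, 0.6, -0.8]
grip_width: 0.029
gripper_force: 34.6
```

Call:
apply_moves:
  series:
    - [0,0,10,0,0,0,0]
    - [0,0,20,0,0,0,0]
    - [0,0,25,0,0,0,0]
    - [0,0,25,0,0,0,0]
    - [0,0,25,0,0,0,0]
    - [0,0,25,0,0,0,0]
    - [0,0,20,0,0,0,0]
    - [0,0,15,0,0,0,0]
    - [0,0,10,0,0,0,0]
    - [0,0,5,0,0,0,0]
    - [0,0,0,0,0,0,0]
    - [0,0,0,0,0,0,0]

```text
time_s: 8.85
position: [0.5172, -0.2991, 0.0579]
tool_rot: [[-0.954, 0.3, 0.001], [0.3, 0.954, -0.001], [-0.001, -0.0, -1.0]]
ft_force: [0.1, 0.3, -0.4]
grip_width: 0.0286
gripper_force: 34.6
```

```bash
python3 - <<'E'
from h import *
s=telemetry.observe();d,P=grab('scene');w,W=grab('wrist')
p=np.array(s['position']);print(s['time_s'],p,np.round(s['ft_force'],2),s['grip_width'],np.round(s['q'],1),np.round(s['tool_rot'],3).tolist())
save('y1.png',np.hstack([cv2.resize(d['frame'][90:220,180:330],(400,346)),cv2.resize(w['frame'],(400,346))]))
# lid floor height as seen by wrist
m=(abs(W[...,0]-p[0])<.06)&(abs(W[...,1]-p[1])<.06)&(W[...,2]<.012);print('floor z',m.sum(),np.median(W[m][:,2]))
E
```

```text
8.85 [ 0.51715532 -0.29912801  0.05789545] [ 0.08  0.26 -0.39] 0.028595264993943947 [ -41.4   36.2   80.2   -0.    63.5 -113.9] [[-0.954, 0.3, 0.001], [0.3, 0.954, -0.001], [-0.001, -0.0, -1.0]]
floor z 24981 0.004715554251966347
```

View pics/y1.png

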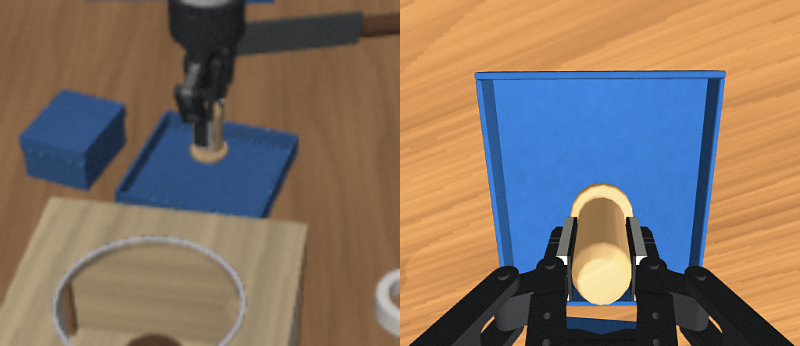

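The finial is upright over the lid, with its foot at left-half (209,153), and the wrist view shows it centred between the side walls. The foot is about 35 mm above the floor, so I'll lower it in small final steps and watch the force.

Call:
apply_moves:
  series:
    - [0,0,8,0,0,0,0]
    - [0,0,10,0,0,0,0]
    - [0,0,8,0,0,0,0]
    - [0,0,4,0,0,0,0]
    - [0,0,2,0,0,0,0]
    - [0,0,1,0,0,0,0]
    - [0,0,0,0,0,0,0]
    - [0,0,0,0,0,0,0]

```text
time_s: 9.95
position: [0.517, -0.299, 0.0245]
tool_rot: [[-0.954, 0.3, 0.0], [0.3, 0.954, -0.0], [-0.0, -0.0, -1.0]]
ft_force: [-0.3, -0.4, -0.7]
grip_width: 0.0288
gripper_force: 34.6
```

Call:
apply_moves:
  series:
    - [0,0,1,0,0,0,0]
    - [0,0,0.8,0,0,0,0]
    - [0,0,0,0,0,0,0]
    - [0,0,0,0,0,0,0]

```text
time_s: 10.45
position: [0.5169, -0.2989, 0.0226]
tool_rot: [[-0.954, 0.3, 0.0], [0.3, 0.954, -0.0], [-0.0, -0.0, -1.0]]
ft_force: [-0.8, 0.5, 1.7]
grip_width: 0.0285
gripper_force: 34.8
```

Call:
apply_moves:
  series:
    - [0,0,0.4,0,0,0,0]
    - [0,0,0,0,0,0,0]
    - [0,0,0,0,0,0,0]

```text
time_s: 10.82
position: [0.517, -0.2989, 0.0226]
tool_rot: [[-0.954, 0.3, 0.0], [0.3, 0.954, -0.0], [-0.0, -0.0, -1.0]]
ft_force: [-0.9, 1.9, 5.3]
grip_width: 0.0287
gripper_force: 35.2
```

The foot is on the floor: 5 N, and the height matches. Releasing slowly, then retreating straight up.

Call:
apply_moves:
  series:
    - [0,0,0,0,0,0,0.35]
    - [0,0,0,0,0,0,0.4]
    - [0,0,0,0,0,0,0.5]
    - [0,0,0,0,0,0,0.6]
    - [0,0,0,0,0,0,0.7]
    - [0,0,0,0,0,0,0.75]
    - [0,0,0,0,0,0,0.75]
    - [0,0,0,0,0,0,0.75]

```text
time_s: 11.82
position: [0.5169, -0.2989, 0.0221]
tool_rot: [[-0.954, 0.3, 0.0], [0.3, 0.954, -0.0], [-0.0, -0.0, -1.0]]
ft_force: [-0.1, 0.5, -0.3]
grip_width: 0.064
gripper_force: 0.0
```

Call:
apply_moves:
  series:
    - [0,0,-5,0,0,0,0.75]
    - [0,0,-10,0,0,0,0.75]
    - [0,0,-15,0,0,0,0.75]
    - [0,0,-20,0,0,0,0.75]
    - [0,0,-25,0,0,0,0.75]
    - [0,0,-25,0,0,0,0.75]
    - [0,0,-25,0,0,0,0.75]
    - [0,0,-20,0,0,0,0.75]
    - [0,0,-10,0,0,0,0.75]
    - [0,0,0,0,0,0,0.75]
    - [0,0,0,0,0,0,0.75]

```text
time_s: 13.2
position: [0.5166, -0.2987, 0.1764]
tool_rot: [[-0.954, 0.3, -0.001], [0.3, 0.954, 0.001], [0.001, 0.001, -1.0]]
ft_force: [-0.3, 0.4, 0.5]
grip_width: 0.0638
gripper_force: 0.0
```

```bash
python3 - <<'E'
from h import *
s=telemetry.observe();d,P=grab('scene');w,W=grab('wrist')
p=np.array(s['position']);print(s['time_s'],p,np.round(s['ft_force'],2),s['grip_width'])
m=(np.hypot(W[...,0]-.517,W[...,1]+.299)<.04)&(W[...,2]>.055)&(W[...,2]<.075);Z=W[m]
print('top',m.sum(),np.percentile(Z[:,2],[5,50,95]),Z.mean(0))
save('z1.png',np.hstack([cv2.resize(d['frame'][90:330,140:330],(400,505)),cv2.resize(w['frame'],(400,505))]))
E
```

```text
13.2 [ 0.51663369 -0.29870474  0.17638913] [-0.31  0.42  0.49] 0.06378131226617773
top 1033 [0.05838277 0.06399709 0.06560446] [ 0.51528199 -0.29748473  0.06308959]
```

View pics/z1.png

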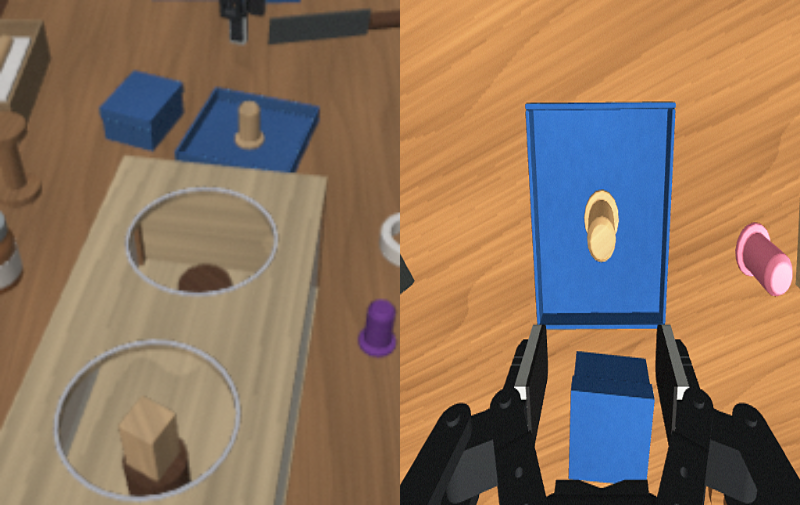

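The finial stands upright in the lid at left-half (249,123), with its top at 0.064 as it should be. The square block still stands on its pedestal at (150,445), and the gripper is clear.

```bash
python3 -c "
from rig import env
print(env.close_job())"
```

```text
the job is handed in; nothing more can be done
None
```

The finial is standing upright on its foot in the centre of the blue box lid, the square block is still standing in the drying box, and I handed the job in at about 13 s of the 48 s allowed.

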